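# Lock the bayonet cap of the sample mixer pot

### The arm

A 6-joint arm with a two-finger parallel gripper is mounted at the origin on a cart in front of the work surface, level with it; the furniture and walls round the work are solid. World frame = base frame: x ahead of the robot, y to its left, z up, the work surface at z = 0. Lengths are in m, angles in rad, forces in N, time in s.
With the tool pointing down it reaches from about 0.325 to 0.9 m from the base axis. Payload 6.1 kg.
Tool frame: the origin (TCP) lies midway between the tips of the shut fingers; the grasp point (between the pads) lies 19 mm behind it; z points along the fingers, y is the line along which they close (so a half turn about z gives the same grasp; the last joint's range is limited). The gripper opens to 87 mm and grips with 3 to 60 N. Pads are 19 mm wide; open, the fingers measure 117 mm over their backs; the gripper's body (75 mm by 190 mm) begins 51 mm behind the grasp point.
Start: joints at [1.121, 0.22, 1.526, -0, 1.395, -0.126], TCP at [0.199, 0.593, 0.223] pointing down, gripper open.
Joint ranges: [-2.98, 2.98], [-0.91, 2.08], [0.09, 2.57], [-1.24, 4.39], [0.2, 2.65], [-2.68, 2.68]. Speed limits (rad/s): [2.57, 2.57, 3.01, 3.14, 3.14, 3.14].

### API

Orientations are given as a unit quaternion [x, y, z, w].
In Python, from bench import sensors, eyes, env, spotter gives the robot as it stands.
- The arm moves only by the tool jog_arm, never from a script. Its argument "series" is a list of rows, each an object of numbers: "gripper": the opening in per cent of the stroke, from 0 (shut) to 100 (fully open); "tx", "ty", "tz": the shift along the tool's x, y, z as a fraction of full scale; "spin": the turn about the tool's z as a fraction of full scale. A call has 1 to 12 rows; each row is the pose to reach, as a shift and turn from the pose commanded when the call began, along the tool's axes at that moment, turning the shorter way round; what a row does not reach only later rows make up. Full scale, the value 1, is 100 mm for a shift and 180 degrees for a turn. A row lasts 1/8 s, in which the tool goes at most 62.5 mm and 10.7 degrees, less where a joint would pass 70% of its speed; a pose out of reach is approached as far as the arm can. A call with a number of a shift or a turn outside -1 to 1 is refused whole. A call with a gripper value outside its range is refused whole. The fingers move at their own pace and stop on an object; "newtons" is the grip in N (left out, the last holds). Time passes only in rows, so rows that repeat a pose let the fingers close. It gives the time, the measured TCP pose, the force, the opening and the grip force at its end, in the units of the state.
- sensors.state(): the state, without advancing time (a new reading comes with each control period).
- eyes.get_image(name): name is "scene" or "top" or "wrist"; returns a dict with "frame" (400x640x3 uint8, blue, green, red), "z_map" (400x640 float32, m along the optical axis (not along the pixel's ray), 0 where there is no reading), "fx", "fy", "cx", "cy" (pixels), "xyz" and "attitude" of the camera in the world; the wrist camera has in their place "hand_eye" (4x4, takes a point from camera to tool coordinates, whose origin is the TCP and whose axes are the flange's). Camera axes: x right, y down, z forward; pixel columns grow to the right and rows downward; lengths in m; the calibration is good to about 2 mm. A picture is of the moment at which its call begins: read the wrist's pose just before it.
- env.sign_off(): hands the job in; it is judged then, once.
Trained networks look in a picture, given as the dict that the camera call returned (one of the last four; its "shot" number tells which), for a name from the list of things; names that differ only in an ending like _2 or _b are one class to them, and where a whole thing is asked for, a point or a joint stands for the part that bears it (a point fixed in the world has none). Each returns a list of dicts, best first, with "score" (0 to 1); they miss things now and then, are a little off and sometimes report something else, mostly with a low value. They report only what shows in the picture. A call takes as long as a camera call.
- spotter.look_for(picture, thing): "location" ([row, column] in pixels, amid what is visible of it).
The state is a dict: "t": time; "joint_pos": joint angles; "dq": joint speeds; "joint_torque": joint torques, N m; "tool_pos": TCP position; "eef_rot": TCP orientation; "wrist_force": force on the tool from outside, world axes, zero at the start; "ft_torque": the same for the moment, N m; "gripper_width": finger opening in m; "grasp_force": force on a finger pad.
Only numpy, scipy, OpenCV 4.12 (cv2) and the standard library are available. Lean on these libraries where they do the work, as an engineer would, in place of code of your own. Each camera call takes 0.05 s, during which the arm holds its last target. There are 200 camera calls.

### The job

Close the sample mixer pot: push the raised swing arm over and down until it is fully home on the pot, then press the cap's lever down against its spring, keep it down while you sweep it clockwise (seen from above) as far as it goes, and there let it spring up into its locking notch. Do not force the mechanism, and leave the things standing round the pot undisturbed.

Things in the scene. Friction and masses are not known exactly. Their poses are not given: they have to be found in the camera images.
- pot: Mixer pot, fixed to the worktop: round aluminium pot (outer diameter 124, rim 112 high, two J-shaped slots in the rim) on a white base plate 130 (x) by 200 (y), 19 high. Origin: on the worktop under the pot's centre, through which the cap's upright turning axis runs when the arm is shut; z up. The arm's hinge is at its +y side, between two upright cheeks 146 high.
- swing_arm (a joint): Hinge of the aluminium swing arm (bar 30 wide, 12 thick) that carries the cap, rad: 0 = level, home on the pot; 1.1 to 1.45 at the start = standing up at the pot's +y side. Stiff: stays where it is left, about 3 N at the tab moves it. Standing up, its outer face (the top when shut) looks to the pot's +y: push there, near the free end, towards the pot's -y and down along the arc.
- swing_hinge (a point): Point on the arm's hinge axis, midway between the cheeks: x 0, y +86, z 136 mm in the pot's frame. The axis runs along the pot's x.
- swing_tab (a point): Centre of the outer face of the black press tab at the arm's free end (tab 50 along the hinge axis, 26 along the arm, 8 thick), 157 from the hinge axis along the arm and 6 above it (on the outer side). With the arm shut it lies at pot frame x 0, y -71, z 142 mm, facing up.
- cap_push (a joint): How far the cap is pushed in (down, with the arm shut) against its spring, m: 0 = fully up, 0.016 = end of travel; about 5 N to start, 12 N at the end. It can turn only while held in more than 0.009 (aim for 0.013). In the locking notch it springs back up to 0.004; let go short of the notch, it stays caught under the rim or turns back.
- cap_turn (a joint): Turn of the cap, rad: 0 at the start (its two lugs over the slots' open mouths), growing clockwise seen from above, stop at 0.873 (50 degrees); the locking notch is at the stop (last 0.08 rad). A weak spring (0.05 N m) turns it back to 0 unless it is in the notch, so let it up while held against the stop; locked it rests at 0.78 to 0.87. Turned while the arm is up, its lugs miss the slots.
- lever_pad (a point): Where to press: centre of the free top face of the grey pad at the end of the cap's lever (free face 30 radially by 38). Its middle is 79 from the cap's axis and, with the arm shut and the cap up, 138 above the worktop. With the arm shut the lever points to 205 degrees (counter-clockwise from the pot's +x, so towards the robot) at turn 0 and to 155 at the end. It turns with the cap.
- lever_rib (a point): Top centre of the rib on the pad's clockwise edge: 30 long (radially), 8 thick, 18 high above the pad. Fingertips pressing on the pad push against it to sweep the lever clockwise. It lies 22 from lever_pad in the clockwise direction, its inner face 18 from it; the pad's other three sides are open.
- wash_bottle: White bottle, 70 diameter, 167 high, loose, beside the pot; a bystander. Origin: centre of its underside.
- label_roll: Roll of white labels lying flat, 61 diameter, 30 high, loose; a bystander. Origin: centre of its underside.

How it is judged:
By the outcome, as a careful person would: the job done as asked, in the order asked, and still so for the second after the job is handed in, with the robot touching nothing.
It also fails if it takes over 38 s, if anything falls off the work surface, if the arm or the gripper's body presses on something with over 40 N, if the wrist force passes 120 N, or if a joint passes its speed limit or range.

## Working session

There is one attempt and no reset: what is moved stays moved. The work goes in short steps, Python scripts to look and compute and a tool call to move; the robot and the scene stay as the last step left them, time stands still between calls to the robot, and variables do not carry over. Pictures are saved under pics/ and viewed, at most 10 in all, crops included, and the job is handed in when it is done.

Besides the shell and the picture viewer there is one more tool, called after "Call:" as name(argument=value, ...), one argument or row to a line, values as JSON. jog_arm: Moves the arm, as the interface text tells. Its arguments: {"type":"object","properties":{"series":{"type":"array"},"newtons":{"type":"number"}},"required":["series"]}

```bash
mkdir -p pics; ls; cat > h.py <<'E'
import numpy as np, cv2
from scipy.spatial.transform import Rotation as R
from bench import sensors, eyes, env, spotter
def pose():
    s=sensors.state(); return np.array(s['tool_pos']),R.from_quat(s['eef_rot']),s
def grab(name):
    p,r,s=pose(); im=eyes.get_image(name)
    if name=='wrist':
        H=np.array(im['hand_eye']); T=np.eye(4);T[:3,:3]=r.as_matrix();T[:3,3]=p; M=T@H
        im['M']=M
    else:
        M=np.eye(4); a=np.array(im['attitude']); M[:3,:3]=a if a.shape==(3,3) else R.from_quat(a).as_matrix(); M[:3,3]=im['xyz']; im['M']=M
    return im
def cloud(im):
    z=im['z_map']; v,u=np.mgrid[:z.shape[0],:z.shape[1]]
    P=np.stack([(u-im['cx'])/im['fx']*z,(v-im['cy'])/im['fy']*z,z],-1)
    W=P@im['M'][:3,:3].T+im['M'][:3,3]; W[z==0]=np.nan; return W
E
python3 - <<'E'
from h import *
p,r,s=pose(); print(s)
for n in ['scene','top']:
    im=grab(n); cv2.imwrite(f'pics/{n}0.png',im['frame']); W=cloud(im); np.save(n+'0.npy',W)
    print(n,im['xyz'],im['attitude'],im['fx'])
    for t in ['pot','swing_arm','swing_tab','lever_pad','lever_rib','wash_bottle','label_roll','cap_turn']:
        for d in spotter.look_for(im,t)[:2]:
            a,b=map(int,d['location']); print(t,round(d['score'],2),a,b,W[a,b].round(3))
E
```

```text
pics
{'t': 0.0, 'joint_pos': array([ 1.12089122e+00,  2.21237899e-01,  1.52759450e+00,  9.44979843e-06,
        1.39468986e+00, -1.26092756e-01]), 'dq': array([-0.00047275, -0.00043955,  0.00195194, -0.00192975, -0.00037296,
        0.00092637]), 'joint_torque': array([ 4.61560739e-04, -4.94596481e+01, -3.87384403e+01,  6.99812011e-02,
        5.67118416e-02, -1.35446603e-04]), 'tool_pos': array([0.19859309, 0.59196538, 0.22143875]), 'eef_rot': array([ 1.61200489e-01,  9.86921208e-01, -9.23743845e-04, -2.78495894e-04]), 'wrist_force': array([-0.61489517,  0.50548461, -0.60912897]), 'ft_torque': array([-0.00787103,  0.00757236, -0.05148343]), 'grasp_force': 0.0, 'gripper_width': 0.08699342376003197}
scene [-0.04431022 -0.49583351  0.72320874] [ 0.83296241 -0.35540106  0.17021109 -0.38844805] 451.9106266022291
pot 0.67 240 384 [ 0.495 -0.151  0.081]
swing_arm 0.89 171 372 [ 0.475 -0.121  0.247]
swing_tab 0.9 169 370 [ 0.483 -0.111  0.242]
lever_pad 0.97 175 372 [ 0.471 -0.125  0.242]
lever_rib 0.59 172 373 [ 0.474 -0.124  0.247]
wash_bottle 0.76 269 474 [ 0.525 -0.325  0.11 ]
wash_bottle 0.3 174 373 [ 0.473 -0.125  0.244]
label_roll 0.61 172 373 [ 0.474 -0.124  0.247]
label_roll 0.55 238 315 [ 0.439 -0.014  0.031]
cap_turn 0.93 169 373 [ 0.477 -0.121  0.251]
top [ 0.35886782 -0.00671274  1.12551073] [ 0.70932192 -0.70064388  0.04740121 -0.06094011] 510.5189075237082
pot 0.69 202 395 [ 0.485 -0.121  0.257]
swing_arm 0.62 202 382 [ 0.495 -0.106  0.184]
swing_tab 0.73 199 385 [ 0.484 -0.099  0.297]
lever_pad 0.65 207 387 [ 0.478 -0.108  0.245]
lever_rib 0.9 209 387 [ 0.474 -0.109  0.243]
wash_bottle 0.77 183 478 [ 0.542 -0.3    0.134]
label_roll 0.82 225 323 [0.469 0.005 0.001]
cap_turn 0.76 201 389 [ 0.49  -0.114  0.23 ]
```

```bash
python3 - <<'E'
import cv2,numpy as np
a=cv2.imread('pics/scene0.png')[100:350,230:560]; b=cv2.imread('pics/top0.png')[100:320,270:560]
a=cv2.resize(a,(396*1,300)); a=cv2.resize(cv2.imread('pics/scene0.png')[100:350,230:560],(790,598));b=cv2.resize(b,(790,598))
cv2.imwrite('pics/a.png',a);cv2.imwrite('pics/b.png',b)
E
```

```text
(no output)
```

View pics/a.png

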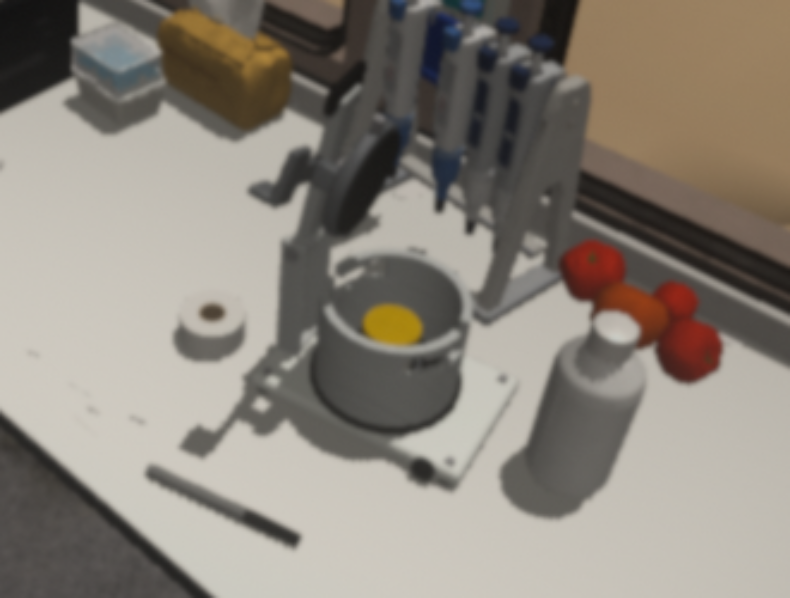

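View pics/b.png

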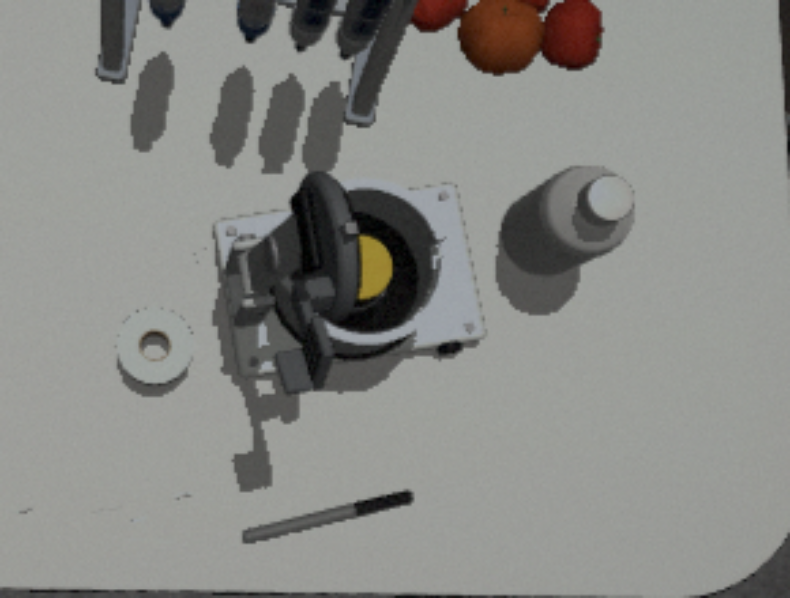

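The pictures show the arm standing up on the pot's left (+y) side. The pot is slightly yawed, with its rim centre near (390,265) in crop b. The lever pad is at (305,370), the roll at (155,345) and the bottle at (585,215). Next I'll fit the pot's pose.

```bash
python3 - <<'E'
from h import *
from scipy.optimize import least_squares
S=np.load('scene0.npy').reshape(-1,3);T=np.load('top0.npy').reshape(-1,3)
for n,W in(('s',S),('t',T)):
    W=W[np.isfinite(W).all(1)]
    near=(np.hypot(W[:,0]-.5,W[:,1]+.14)<.14)
    k=near&(abs(W[:,2]-.112)<.003)&(np.hypot(W[:,0]-.5,W[:,1]+.14)<.09); Q=W[k]
    f=least_squares(lambda c:np.clip(np.abs(np.hypot(Q[:,0]-c[0],Q[:,1]-c[1])-.058)-.004,0,None),[.49,-.14],loss='soft_l1',f_scale=.002)
    print(n,k.sum(),f.x,np.median(Q[:,2]),f.cost)
    k=near&(abs(W[:,2]-.019)<.005);Q=W[k]
    print(' plate z',np.median(Q[:,2]))
    # plate rectangle: place 130x200 with min points outside and max edge support
    print(cv2.minAreaRect(Q[:,:2].astype(np.float32)*1000))
    k=np.hypot(W[:,0]-.49,W[:,1]+.14)<.2
    k&=(W[:,2]>.15)&(W[:,1]>-.19)&(W[:,0]<.58); Q=W[k]; print(' high',k.sum(),Q.min(0),Q.max(0))
# white plate mask in top
im=cv2.imread('pics/top0.png'); Wt=np.load('top0.npy')
m=(abs(Wt[...,2]-.019)<.006)&(np.hypot(Wt[...,0]-.49,Wt[...,1]+.14)<.15)
m=cv2.morphologyEx(m.astype(np.uint8),cv2.MORPH_OPEN,np.ones((3,3)))
Q=Wt[m>0]; r=cv2.minAreaRect(Q[:,:2].astype(np.float32)*1000);print(r,cv2.boxPoints(r))
E
```

```text
s 672 [ 0.51751577 -0.15462354] 0.11210154841227449 0.001455498244410642
 plate z 0.019329194922156734
((514.7031860351562, -132.33265686035156), (137.90106201171875, 251.50123596191406), 7.805384159088135)
 high 2010 [ 0.41122512 -0.1333521   0.15058627] [ 0.5568535  -0.07140247  0.30609702]
t 399 [ 0.51894473 -0.15679122] 0.11229035188531578 0.00036190720851737363
 plate z 0.019896570392326507
((511.05670166015625, -129.12466430664062), (135.6227264404297, 259.60601806640625), 9.716876983642578)
 high 1911 [ 0.41310399 -0.13450027  0.15076665] [ 0.55966881 -0.06709553  0.30874148]
((516.2742919921875, -158.44271850585938), (135.6366729736328, 200.2347412109375), 9.571971893310547) [[ 432.75198   -70.9965  ]
 [ 466.04828  -268.44345 ]
 [ 599.79663  -245.88895 ]
 [ 566.5003    -48.441986]]
```

```bash
python3 - <<'E'
from h import *
yaw=np.radians(9.4); c=np.array([.518,-.1557,0]); Rz=R.from_euler('z',yaw).as_matrix()
for n in('scene0','top0'):
    W=np.load(n+'.npy').reshape(-1,3); W=W[np.isfinite(W).all(1)]; P=(W-c)@Rz*1000
    k=(abs(P[:,0])<110)&(P[:,2]>150)&(abs(P[:,1]-60)<70); P=P[k]
    print(n)
    for z in range(150,320,10):
        q=P[(P[:,2]>=z)&(P[:,2]<z+10)]
        if len(q): 
            b=q[abs(q[:,0])<24]
            print(z,len(q),'x',q[:,0].min().round(),q[:,0].max().round(),'y',q[:,1].min().round(),q[:,1].max().round(),'bar',len(b),(b[:,1].min().round(),b[:,1].max().round(),b[:,0].min().round(),b[:,0].max().round()) if len(b) else '')
W=np.load('scene0.npy').reshape(-1,3); W=W[np.isfinite(W).all(1)]
k=(W[:,0]>.55)&(W[:,0]<.8)&(W[:,1]>-.3)&(W[:,1]<.15)&(W[:,2]>.1); print('rack',W[k].min(0),W[k].max(0))
k&=(W[:,2]>.18); print([ (y.round(2),W[k&(abs(W[:,1]-y)<.02)][:,0].min().round(3)) for y in np.arange(-.25,.15,.04) if (k&(abs(W[:,1]-y)<.02)).any()])
E
```

```text
scene0
150 37 x -15.0 5.0 y 48.0 88.0 bar 37 (np.float64(48.0), np.float64(88.0), np.float64(-15.0), np.float64(5.0))
160 31 x -16.0 3.0 y 75.0 85.0 bar 31 (np.float64(75.0), np.float64(85.0), np.float64(-16.0), np.float64(3.0))
170 54 x -27.0 20.0 y 39.0 85.0 bar 53 (np.float64(39.0), np.float64(85.0), np.float64(-23.0), np.float64(20.0))
180 80 x -41.0 32.0 y 37.0 83.0 bar 60 (np.float64(37.0), np.float64(83.0), np.float64(-20.0), np.float64(23.0))
190 95 x -45.0 40.0 y 36.0 80.0 bar 58 (np.float64(36.0), np.float64(80.0), np.float64(-24.0), np.float64(22.0))
200 99 x -50.0 45.0 y 34.0 79.0 bar 42 (np.float64(34.0), np.float64(79.0), np.float64(-21.0), np.float64(22.0))
210 99 x -50.0 44.0 y 32.0 67.0 bar 36 (np.float64(32.0), np.float64(67.0), np.float64(-23.0), np.float64(22.0))
220 128 x -50.0 43.0 y 31.0 79.0 bar 52 (np.float64(31.0), np.float64(79.0), np.float64(-23.0), np.float64(23.0))
230 217 x -92.0 36.0 y 30.0 86.0 bar 67 (np.float64(30.0), np.float64(79.0), np.float64(-23.0), np.float64(23.0))
240 366 x -95.0 39.0 y 28.0 87.0 bar 84 (np.float64(28.0), np.float64(73.0), n
[... 2234 characters left out ...]
r 45 (np.float64(33.0), np.float64(68.0), np.float64(-24.0), np.float64(24.0))
290 53 x -24.0 23.0 y 59.0 66.0 bar 51 (np.float64(62.0), np.float64(66.0), np.float64(-24.0), np.float64(23.0))
300 153 x -24.0 25.0 y 56.0 65.0 bar 150 (np.float64(56.0), np.float64(65.0), np.float64(-24.0), np.float64(23.0))
rack [ 0.55000082 -0.29941347  0.10000521] [0.79996655 0.12659196 0.46645666]
[(np.float64(-0.17), np.float64(0.666)), (np.float64(-0.13), np.float64(0.55)), (np.float64(-0.09), np.float64(0.673)), (np.float64(-0.05), np.float64(0.68)), (np.float64(-0.01), np.float64(0.692)), (np.float64(0.03), np.float64(0.714)), (np.float64(0.07), np.float64(0.745)), (np.float64(0.11), np.float64(0.743))]
```

Call:
jog_arm(
  series=[
    {"gripper":0,"tx":-0.4,"ty":-0.4,"tz":-0.3},
    {"gripper":0,"tx":-0.8,"ty":-0.8,"tz":-0.6},
    {"gripper":0,"tx":-1,"ty":-1,"tz":-0.6},
    {"gripper":0,"tx":-1,"ty":-1,"tz":-0.6},
  ],
)

```text
$.series[0]: bad value
```

Call:
jog_arm(
  series=[
    {"tx":-0.4,"ty":-0.4},
    {"tx":-0.8,"ty":-0.8},
    {"tx":-1,"ty":-1},
    {"tx":-1,"ty":-1},
  ],
)

```text
$.series[0]: bad value
```

Call:
jog_arm(
  series=[
    {"tx":-0.4,"ty":-0.4},
    {"tx":-0.8,"ty":-0.8},
    {"tx":-1,"ty":-1},
    {"tx":-1,"ty":-1},
  ],
)

```text
$.series[0]: bad value
```

Call:
jog_arm(
  series=[
    {"tx":-0.4,"ty":-0.4},
    {"tx":-0.8,"ty":-0.8},
    {"tx":-0.9,"ty":-0.95,"spin":-0.05},
    {"tx":-0.9,"ty":-0.95,"spin":-0.1},
    {"tx":-0.9,"ty":-0.95,"spin":-0.15},
    {"tx":-0.9,"ty":-0.95,"spin":-0.15},
  ],
)

```text
$.series[0]: bad value
```

Call:
jog_arm(
  series=[
    {"gripper":0,"tx":-0.4,"ty":-0.4,"tz":-0.3,"spin":0},
    {"gripper":0,"tx":-0.8,"ty":-0.8,"tz":-0.6,"spin":0},
    {"gripper":0,"tx":-1,"ty":-1,"tz":-0.6,"spin":0},
    {"gripper":0,"tx":-1,"ty":-1,"tz":-0.6,"spin":0},
  ],
)

```text
t: 1.4
tool_pos: [0.263, 0.4648, 0.2835]
eef_rot: [0.163, 0.987, 0.001, 0.001]
wrist_force: [0.1, -0.4, -0.0]
gripper_width: 0.0546
grasp_force: 0.0
```

Call:
jog_arm(
  series=[
    {"gripper":0,"tx":-0.4,"ty":-0.4,"tz":0,"spin":0},
    {"gripper":0,"tx":-0.8,"ty":-0.8,"tz":0,"spin":0},
    {"gripper":0,"tx":-1,"ty":-1,"tz":0,"spin":0},
    {"gripper":0,"tx":-1,"ty":-1,"tz":0,"spin":0},
  ],
)

```text
t: 1.9
tool_pos: [0.3253, 0.3388, 0.2823]
eef_rot: [0.162, 0.987, 0.0, -0.0]
wrist_force: [-0.6, 0.6, 0.0]
gripper_width: 0.0148
grasp_force: 0.0
```

Call:
jog_arm(
  series=[
    {"gripper":0,"tx":-0.4,"ty":-0.4,"tz":0,"spin":0},
    {"gripper":0,"tx":-0.8,"ty":-0.8,"tz":0,"spin":0},
    {"gripper":0,"tx":-1,"ty":-1,"tz":0,"spin":0},
    {"gripper":0,"tx":-1,"ty":-1,"tz":0,"spin":0},
  ],
)

```text
t: 2.4
tool_pos: [0.3883, 0.2127, 0.2824]
eef_rot: [0.162, 0.987, 0.0, -0.0]
wrist_force: [-0.2, 0.6, -1.2]
gripper_width: 0.0005
grasp_force: 0.0
```

Call:
jog_arm(
  series=[
    {"gripper":0,"tx":-0.4,"ty":-0.4,"tz":0,"spin":0},
    {"gripper":0,"tx":-0.8,"ty":-0.8,"tz":0,"spin":-0.05},
    {"gripper":0,"tx":-0.9,"ty":-0.95,"tz":0,"spin":-0.1},
    {"gripper":0,"tx":-0.9,"ty":-0.95,"tz":0,"spin":-0.155},
    {"gripper":0,"tx":-0.9,"ty":-0.95,"tz":0,"spin":-0.155},
  ],
)

```text
t: 3.02
tool_pos: [0.4429, 0.0956, 0.2823]
eef_rot: [-0.081, 0.997, 0.0, -0.0]
wrist_force: [0.2, -0.6, 0.2]
gripper_width: 0.0006
grasp_force: 0.0
```

Call:
jog_arm(
  series=[
    {"gripper":0,"tx":-0.33,"ty":-0.4,"tz":0,"spin":0},
    {"gripper":0,"tx":-0.33,"ty":-0.8,"tz":0,"spin":0},
    {"gripper":0,"tx":-0.33,"ty":-1,"tz":0,"spin":0},
  ],
)

```text
t: 3.4
tool_pos: [0.4923, 0.0008, 0.2822]
eef_rot: [-0.08, 0.997, 0.0, -0.0]
wrist_force: [-0.1, 0.8, -1.0]
gripper_width: 0.0004
grasp_force: 0.0
```

Call:
jog_arm(
  series=[
    {"gripper":0,"tx":0,"ty":-0.25,"tz":0,"spin":0},
    {"gripper":0,"tx":0,"ty":-0.5,"tz":0,"spin":0},
    {"gripper":0,"tx":0,"ty":-0.5,"tz":0,"spin":0},
  ],
)

```text
t: 3.78
tool_pos: [0.5002, -0.0483, 0.2823]
eef_rot: [-0.08, 0.997, 0.0, -0.0]
wrist_force: [-0.1, -0.1, 0.2]
gripper_width: 0.0003
grasp_force: 0.0
```

```bash
cat >> h.py <<'E'
C=np.array([.518,-.1557,0]); RZ=R.from_euler('z',np.radians(9.4)).as_matrix()
def pot(W): return (np.asarray(W)-C)@RZ*1000
E
python3 - <<'E'
from h import *
im=grab('scene'); cv2.imwrite('pics/s1.png',cv2.resize(im['frame'][60:310,250:510],(780,750))[:600])
p,r,s=pose();print(pot(p).round(1),s['wrist_force'].round(1))
E
```

```text
[-1.000e-01  1.096e+02  2.823e+02] [-0.3  0.5  0.8]
```

View pics/s1.png

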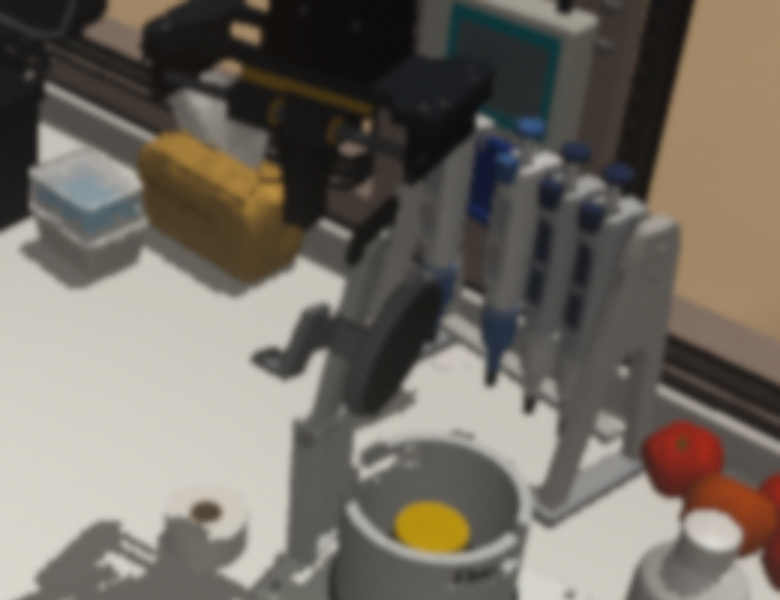

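The shut fingers (tip near (310,220)) stand clear on the +y side of the tab at (375,230). I'll start pushing along the arc.

Call:
jog_arm(
  series=[
    {"gripper":0,"tx":0,"ty":-0.2,"tz":-0.124,"spin":0},
    {"gripper":0,"tx":0,"ty":-0.3,"tz":-0.124,"spin":0},
    {"gripper":0,"tx":0,"ty":-0.456,"tz":-0.095,"spin":0},
    {"gripper":0,"tx":0,"ty":-0.61,"tz":-0.05,"spin":0},
    {"gripper":0,"tx":0,"ty":-0.759,"tz":0.01,"spin":0},
    {"gripper":0,"tx":0,"ty":-0.9,"tz":0.085,"spin":0},
    {"gripper":0,"tx":0,"ty":-0.9,"tz":0.085,"spin":0},
  ],
)

```text
t: 4.7
tool_pos: [0.5138, -0.1386, 0.2725]
eef_rot: [-0.081, 0.997, 0.0, -0.001]
wrist_force: [-0.3, 0.3, -0.4]
gripper_width: 0.0003
grasp_force: 0.0
```

```bash
python3 - <<'E'
from h import *
im=grab('scene'); cv2.imwrite('pics/s2.png',cv2.resize(im['frame'][60:310,250:510],(780,750))[:600])
p,r,s=pose();print(pot(p).round(1),s['wrist_force'].round(1))
E
```

```text
[ -1.2  18.1 273. ] [-0.5  1.4  0.3]
```

View pics/s2.png

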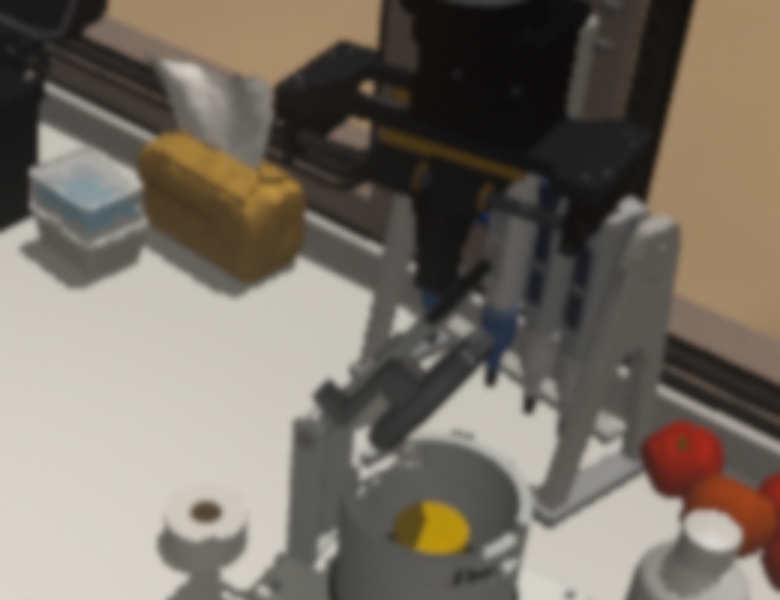

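Call:
jog_arm(
  series=[
    {"gripper":0,"tx":0,"ty":-0.134,"tz":0.088,"spin":0},
    {"gripper":0,"tx":0,"ty":-0.258,"tz":0.189,"spin":0},
    {"gripper":0,"tx":0,"ty":-0.371,"tz":0.302,"spin":0},
    {"gripper":0,"tx":0,"ty":-0.472,"tz":0.424,"spin":0},
    {"gripper":0,"tx":0,"ty":-0.561,"tz":0.558,"spin":0},
    {"gripper":0,"tx":0,"ty":-0.637,"tz":0.701,"spin":0},
    {"gripper":0,"tx":0,"ty":-0.697,"tz":0.848,"spin":0},
    {"gripper":0,"tx":0,"ty":-0.742,"tz":1,"spin":0},
    {"gripper":0,"tx":0,"ty":-0.742,"tz":1,"spin":0},
  ],
)

```text
t: 5.88
tool_pos: [0.5253, -0.2102, 0.1718]
eef_rot: [-0.081, 0.997, 0.001, -0.002]
wrist_force: [-0.0, 0.3, -0.2]
gripper_width: 0.0005
grasp_force: 0.0
```

Call:
jog_arm(
  series=[
    {"gripper":0,"tx":0,"ty":-0.03,"tz":0.16,"spin":0},
    {"gripper":0,"tx":0,"ty":-0.04,"tz":0.27,"spin":0},
    {"gripper":0,"tx":0,"ty":-0.04,"tz":0.31,"spin":0},
    {"gripper":0,"tx":0,"ty":-0.04,"tz":0.31,"spin":0},
  ],
)

```text
t: 6.38
tool_pos: [0.5271, -0.2145, 0.1429]
eef_rot: [-0.082, 0.997, 0.0, -0.0]
wrist_force: [-0.7, -0.6, -0.4]
gripper_width: 0.0006
grasp_force: 0.0
```

```bash
python3 - <<'E'
from h import *
p,r,s=pose();print(pot(p).round(1),s['wrist_force'].round(1))
E
```

```text
[ -0.7 -59.5 142.9] [-0.7 -0.6 -0.4]
```

Call:
jog_arm(
  series=[
    {"gripper":0,"tx":0,"ty":0,"tz":0.02,"spin":0},
    {"gripper":0,"tx":0,"ty":0,"tz":0.03,"spin":0},
    {"gripper":0,"tx":0,"ty":0,"tz":0.03,"spin":0},
  ],
)

```text
t: 6.75
tool_pos: [0.5274, -0.2147, 0.1422]
eef_rot: [-0.082, 0.997, -0.0, 0.0]
wrist_force: [-5.0, 3.1, 13.2]
gripper_width: 0.0006
grasp_force: 6.2
```

```bash
python3 - <<'E'
from h import *
p,r,s=pose();print(pot(p).round(1),s['wrist_force'].round(1))
im=grab('scene'); cv2.imwrite('pics/s3.png',cv2.resize(im['frame'][110:310,290:510],(660,600)))
E
```

```text
[ -0.3 -59.8 142.2] [-5.   3.1 13.2]
```

View pics/s3.png

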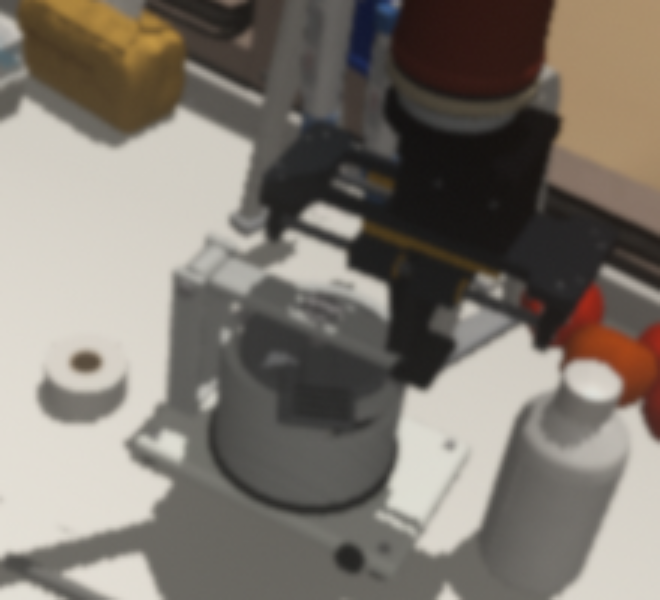

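The arm is level and home, with 13 N at z 142. I'll lift off and move over the lever pad.

Call:
jog_arm(
  series=[
    {"gripper":0,"tx":0,"ty":0,"tz":-0.3,"spin":0},
    {"gripper":0,"tx":0,"ty":0,"tz":-0.6,"spin":0},
    {"gripper":0,"tx":0.4,"ty":0.1,"tz":-0.6,"spin":-0.05},
    {"gripper":0,"tx":0.72,"ty":0.25,"tz":-0.6,"spin":-0.1},
    {"gripper":0,"tx":0.72,"ty":0.25,"tz":-0.6,"spin":-0.139},
    {"gripper":0,"tx":0.72,"ty":0.25,"tz":-0.6,"spin":-0.139},
  ],
)

```text
t: 7.55
tool_pos: [0.46, -0.1882, 0.2]
eef_rot: [-0.286, 0.958, -0.007, -0.007]
wrist_force: [-0.7, -0.1, 0.2]
gripper_width: 0.0004
grasp_force: 0.0
```

```bash
python3 - <<'E'
from h import *
p,r,s=pose();print(pot(p).round(1),s['wrist_force'].round(1), s['eef_rot'])
F=[]
for n in('scene','top','wrist'):
    im=grab(n); W=cloud(im); P=pot(W); np.save(n+'1.npy',P)
    for t in('lever_pad','lever_rib','swing_tab'):
        for d in spotter.look_for(im,t)[:1]:
            a,b=map(int,d['location']); print(n,t,round(d['score'],2),a,b,P[a,b].round(1))
    F.append(im['frame'])
    a=np.radians(205); rad=np.array([np.cos(a),np.sin(a)]); tan=np.array([np.sin(a),-np.cos(a)])
    q=P.reshape(-1,3); u=q[:,:2]@rad; v=q[:,:2]@tan
    k=(u>40)&(u<105)&(abs(v)<50)&(q[:,2]>128)&(q[:,2]<165)
    for lo,hi in((130,143),(150,160)):
        m=k&(q[:,2]>lo)&(q[:,2]<hi)
        if m.sum()>5: print('  ',lo,m.sum(),'u',np.percentile(u[m],[2,50,98]).round(1),'v',np.percentile(v[m],[2,50,98]).round(1),'z',np.median(q[m,2]).round(1))
    k=(abs(q[:,0])<20)&(q[:,1]<-62)&(q[:,1]>-82)&(q[:,2]>125)&(q[:,2]<165);print('   tab z',k.sum(),np.median(q[k,2]) if k.any() else 0)
out=np.hstack([cv2.resize(F[1][140:280,320:480],(480,420)),cv2.resize(F[2],(0,0),fx=.5,fy=.5)[:, :][0:200]. repeat(1,0) if 0 else cv2.resize(F[2],(320,200)).copy() if 0 else cv2.copyMakeBorder(cv2.resize(F[2],(320,200)),0,220,0,0,cv2.BORDER_CONSTANT)])
cv2.imwrite('pics/t3.png',out)
E
```

```text
[-62.5 -22.5 200. ] [-0.7 -0.1  0.2] [-0.28576453  0.95825389 -0.00674377 -0.00652964]
scene lever_pad 0.66 233 390 [-49.3 -13.4 135.5]
scene lever_rib 0.95 234 391 [-51.9 -16.7 137. ]
scene swing_tab 0.85 224 392 [ -3.2   4.  112.8]
   130 426 u [41.5 76.9 94. ] v [-46.9  -3.2  19.1] z 138.4
   150 63 u [64.9 82.7 94. ] v [13.9 17.6 21.4] z 155.2
   tab z 166 142.21673306037093
top lever_pad 0.67 186 399 [ 21.1   4.7 114.2]
top lever_rib 0.61 184 398 [ 26.    5.2 110. ]
top swing_tab 0.89 194 395 [  2.8  19.4 139.9]
   130 7 u [76.2 82.7 89.4] v [19.  19.7 19.9] z 135.4
   150 35 u [71.5 80.  88.5] v [14.  17.7 20.3] z 155.6
   tab z 0 0
wrist lever_pad 0.56 210 311 [-62.6 -30.6 139.7]
wrist lever_rib 0.96 208 312 [-64.2 -30.5 139.1]
   130 2500 u [47.6 77.2 94.6] v [-45.6  -4.5  13.1] z 139.5
   150 453 u [66.7 81.5 94.7] v [13.5 17.  20.6] z 156.9
   tab z 299 143.40104980234867
```

View pics/t3.png

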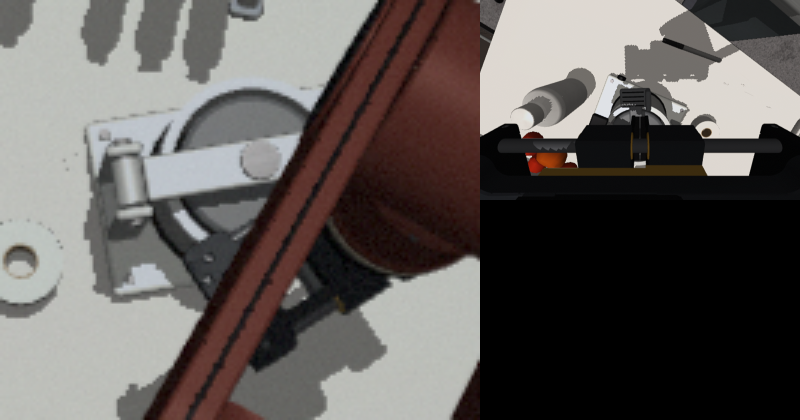

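```bash
python3 - <<'E'
from h import *
p,r,s=pose();print(pot(p).round(1),s['eef_rot'].round(4),r.as_euler('zyx',degrees=True))
for n in('scene','wrist','top'):
    P=np.load(n+'1.npy').reshape(-1,3)
    k=(P[:,2]>152)&(P[:,2]<160)&(P[:,0]<-40)&(P[:,0]>-110)&(P[:,1]<20)&(P[:,1]>-70); Q=P[k][:,:2].astype(np.float32)
    rc=cv2.minAreaRect(Q); print(n,k.sum(),rc, np.degrees(np.arctan2(*np.mean(Q,0)[::-1]))%360)
    k=(P[:,2]>141)&(P[:,2]<146)&(abs(P[:,0])<30)&(P[:,1]<60)&(P[:,1]>-90); Q=P[k][:,:2].astype(np.float32)
    if k.sum()>50:
        print('  bar',k.sum(),[(y,(np.percentile(Q[abs(Q[:,1]-y)<8][:,0],[3,97])).round(1)) for y in range(-70,60,20) if (abs(Q[:,1]-y)<8).sum()>5])
E
```

```text
[-62.9 -23.2 199.7] [-0.2852  0.9584 -0.0065 -0.0069] [146.84753477  -0.55177635 179.06256425]
scene 57 ((-79.1579818725586, -17.024715423583984), (30.337759017944336, 7.239802360534668), 28.62848663330078) 192.75945
  bar 692 [(-70, array([-21.9,  22. ])), (-50, array([-12.5,  13.5])), (-30, array([-13.4,  12.4])), (-10, array([-14.4,  13.7])), (10, array([-15.1,   2.2])), (30, array([-13.6,  13.9])), (50, array([-14.9,  11.8]))]
wrist 445 ((-80.22399139404297, -18.152311325073242), (29.52287483215332, 7.907365322113037), 24.550434112548828) 193.11218
  bar 594 [(-70, array([-24.5, -10.1]))]
top 34 ((-79.78811645507812, -18.120849609375), (17.54378890991211, 6.661273956298828), 25.0247859954834) 192.82176
  bar 475 [(-30, array([ 2.8, 15.1])), (-10, array([-13.2,  13.9])), (10, array([-13.2,  13.9])), (30, array([-13.7,  14.1])), (50, array([-13.7,  12.6]))]
```

Call:
jog_arm(
  series=[
    {"gripper":0,"tx":0,"ty":0,"tz":0,"spin":0},
    {"gripper":0,"tx":0,"ty":0,"tz":0,"spin":0},
  ],
)

```text
t: 8.4
tool_pos: [0.4598, -0.1887, 0.1997]
eef_rot: [-0.285, 0.958, -0.007, -0.007]
wrist_force: [-0.0, -0.3, -0.3]
gripper_width: 0.0004
grasp_force: 0.0
```

```bash
python3 - <<'E'
from h import *
p,r,s=pose();print(pot(p).round(1),s['joint_pos'].round(3),s['dq'].round(3),r.as_euler('zyx',degrees=True),s['joint_torque'].round(1),s['wrist_force'])
E
```

```text
[-62.8 -23.1 199.7] [-0.535 -0.069  1.877 -0.02   1.334 -2.68 ] [-0.001 -0.    -0.001  0.002  0.001 -0.   ] [146.83432718  -0.54348949 179.05846018] [ -0.  -34.7 -38.1  -0.2   0.   -0. ] [-0.04486091 -0.27805958 -0.34508074]
```

Joint 6 is at its range limit. I'll turn the tool the other way so that its y axis lies along the lever.

Call:
jog_arm(
  series=[
    {"gripper":0,"tx":0,"ty":0,"tz":0,"spin":0.06},
    {"gripper":0,"tx":0,"ty":0,"tz":0,"spin":0.12},
    {"gripper":0,"tx":0,"ty":0,"tz":0,"spin":0.18},
    {"gripper":0,"tx":0,"ty":0,"tz":0,"spin":0.24},
    {"gripper":0,"tx":0,"ty":0,"tz":0,"spin":0.3},
    {"gripper":0,"tx":0,"ty":0,"tz":0,"spin":0.36},
    {"gripper":0,"tx":0,"ty":0,"tz":0,"spin":0.42},
    {"gripper":0,"tx":0,"ty":0,"tz":0,"spin":0.475},
    {"gripper":0,"tx":0,"ty":0,"tz":0,"spin":0.475},
    {"gripper":0,"tx":0,"ty":0,"tz":0,"spin":0.475},
  ],
)

```text
t: 9.65
tool_pos: [0.4598, -0.1888, 0.1998]
eef_rot: [0.439, 0.898, -0.009, -0.001]
wrist_force: [0.4, -0.2, 1.0]
gripper_width: 0.0007
grasp_force: 0.0
```

```bash
cat >> h.py <<'E'
def rel(target):  # pot mm -> tool units
    p,r,s=pose(); m=r.as_matrix(); w=np.array(target)/1000@RZ.T+C
    psi=np.degrees(np.arctan2(m[1,1],m[0,1]))
    print('tcp',pot(p).round(1),'psi_pot',round(psi-9.4,1),'tilt',np.degrees(np.arccos(-m[2,2])).round(2),'F',s['wrist_force'].round(1),'potF',(s['wrist_force']@RZ).round(1),'j6',s['joint_pos'][5].round(2))
    return (r.inv().apply(w-p)*10).round(3)
def polar(rad,deg,v,z):
    a=np.radians(deg); return np.array([rad*np.cos(a)+v*np.sin(a),rad*np.sin(a)-v*np.cos(a),z])
E
python3 - <<'E'
from h import *
print(rel(polar(79,208.2,-1,143)))
E
```

```text
tcp [-62.9 -23.1 199.8] psi_pot 28.5 tilt 1.09 F [ 0.4 -0.2  1. ] potF [ 0.4 -0.3  1. ] j6 -1.19
[-0.099 -0.117  0.571]
```

```bash
python3 - <<'E'
from h import *
for v,z in((3,150),(3,142),(3,125)): print(rel(polar(79,208.2,v,z)))
E
```

```text
tcp [-62.9 -23.1 199.8] psi_pot 28.5 tilt 1.09 F [ 0.4 -0.2  1. ] potF [ 0.4 -0.3  1. ] j6 -1.19
[-0.059 -0.118  0.5  ]
tcp [-62.9 -23.1 199.8] psi_pot 28.5 tilt 1.09 F [ 0.4 -0.2  1. ] potF [ 0.4 -0.3  1. ] j6 -1.19
[-0.059 -0.117  0.58 ]
tcp [-62.9 -23.1 199.8] psi_pot 28.5 tilt 1.09 F [ 0.4 -0.2  1. ] potF [ 0.4 -0.3  1. ] j6 -1.19
[-0.058 -0.114  0.75 ]
```

Call:
jog_arm(
  series=[
    {"gripper":0,"tx":-0.059,"ty":-0.118,"tz":0,"spin":0},
    {"gripper":0,"tx":-0.059,"ty":-0.118,"tz":0.3,"spin":0},
    {"gripper":0,"tx":-0.059,"ty":-0.118,"tz":0.5,"spin":0},
    {"gripper":0,"tx":-0.059,"ty":-0.117,"tz":0.6,"spin":0},
    {"gripper":0,"tx":-0.059,"ty":-0.117,"tz":0.64,"spin":0},
    {"gripper":0,"tx":-0.059,"ty":-0.117,"tz":0.64,"spin":0},
  ],
)

```text
t: 10.4
tool_pos: [0.4536, -0.2022, 0.137]
eef_rot: [0.441, 0.898, -0.01, -0.0]
wrist_force: [-2.6, -0.1, 4.7]
gripper_width: 0.0005
grasp_force: 2.5
```

```bash
python3 - <<'E'
from h import *
print(rel(polar(79,208.2,3,124)))
im=grab('scene'); cv2.imwrite('pics/s4.png',cv2.resize(im['frame'][170:290,310:470],(800,600)))
E
```

```text
tcp [-71.1 -35.3 137. ] psi_pot 28.3 tilt 1.12 F [-2.6 -0.1  4.7] potF [-2.6  0.3  4.7] j6 -1.21
[0.006 0.006 0.129]
```

View pics/s4.png

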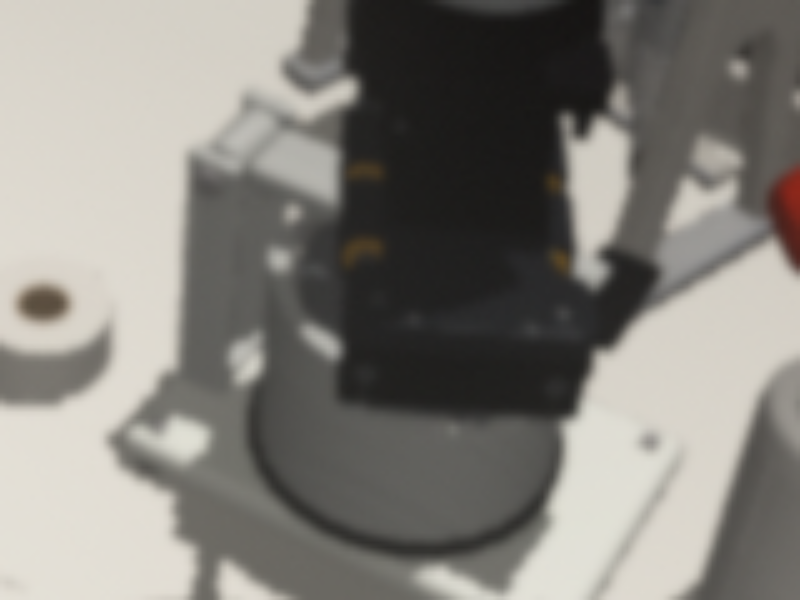

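The gripper body hides the lever in this picture. The 4.7 N at z 137 fits contact with the pad, so I'll press on.

Call:
jog_arm(
  series=[
    {"gripper":0,"tx":0,"ty":0,"tz":0.05,"spin":0},
    {"gripper":0,"tx":0,"ty":0,"tz":0.09,"spin":0},
    {"gripper":0,"tx":0,"ty":0,"tz":0.12,"spin":0},
    {"gripper":0,"tx":0,"ty":0,"tz":0.13,"spin":0},
    {"gripper":0,"tx":0,"ty":0,"tz":0.13,"spin":0},
  ],
)

```text
t: 11.08
tool_pos: [0.4543, -0.2026, 0.1254]
eef_rot: [0.441, 0.898, -0.01, 0.001]
wrist_force: [-4.1, 1.2, 9.7]
gripper_width: 0.0002
grasp_force: 5.1
```

```bash
python3 - <<'E'
from h import *
for i in range(0,12):
    A=208.2-5*i; print(A,rel(polar(79,A,8,123)))
E
```

```text
tcp [-70.5 -35.9 125.4] psi_pot 28.3 tilt 1.13 F [-4.1  1.2  9.7] potF [-3.9  1.8  9.7] j6 -1.21
208.2 [0.064 0.002 0.023]
tcp [-70.5 -35.9 125.4] psi_pot 28.3 tilt 1.13 F [-4.1  1.2  9.7] potF [-3.9  1.8  9.7] j6 -1.21
203.2 [0.132 0.012 0.022]
tcp [-70.5 -35.9 125.4] psi_pot 28.3 tilt 1.13 F [-4.1  1.2  9.7] potF [-3.9  1.8  9.7] j6 -1.21
198.2 [0.199 0.028 0.021]
tcp [-70.5 -35.9 125.4] psi_pot 28.3 tilt 1.13 F [-4.1  1.2  9.7] potF [-3.9  1.8  9.7] j6 -1.21
193.2 [0.265 0.05  0.02 ]
tcp [-70.5 -35.9 125.4] psi_pot 28.3 tilt 1.13 F [-4.1  1.2  9.7] potF [-3.9  1.8  9.7] j6 -1.21
188.2 [0.329 0.077 0.019]
tcp [-70.5 -35.9 125.4] psi_pot 28.3 tilt 1.13 F [-4.1  1.2  9.7] potF [-3.9  1.8  9.7] j6 -1.21
183.2 [0.39  0.11  0.018]
tcp [-70.5 -35.9 125.4] psi_pot 28.3 tilt 1.13 F [-4.1  1.2  9.7] potF [-3.9  1.8  9.7] j6 -1.21
178.2 [0.448 0.148 0.017]
tcp [-70.5 -35.9 125.4] psi_pot 28.3 tilt 1.13 F [-4.1  1.2  9.7] potF [-3.9  1.8  9.7] j6 -1.21
173.2 [0.502 0.191 0.016]
tcp [-70.5 -35.9 125.4] psi_pot 28.3 tilt 1.13 F [-4.1  1.2  9.7] potF [-3.9  1.8  9.7] j6 -1.21
168.2 [0.552 0.239 0.014]
tcp [-70.5 -35.9 125.4] psi_pot 28.3 tilt 1.13 F [-4.1  1.2  9.7] potF [-3.9  1.8  9.7] j6 -1.21
163.2 [0.598 0.29  0.013]
tcp [-70.5 -35.9 125.4] psi_pot 28.3 tilt 1.13 F [-4.1  1.2  9.7] potF [-3.9  1.8  9.7] j6 -1.21
158.2 [0.64  0.346 0.012]
tcp [-70.5 -35.9 125.4] psi_pot 28.3 tilt 1.13 F [-4.1  1.2  9.7] potF [-3.9  1.8  9.7] j6 -1.21
153.2 [0.676 0.405 0.01 ]
```

Call:
jog_arm(
  series=[
    {"gripper":0,"tx":0,"ty":0,"tz":0.02,"spin":0},
    {"gripper":0,"tx":0.064,"ty":0.002,"tz":0.02,"spin":0},
    {"gripper":0,"tx":0.132,"ty":0.012,"tz":0.019,"spin":0.028},
    {"gripper":0,"tx":0.199,"ty":0.028,"tz":0.018,"spin":0.056},
    {"gripper":0,"tx":0.265,"ty":0.05,"tz":0.017,"spin":0.083},
    {"gripper":0,"tx":0.329,"ty":0.077,"tz":0.016,"spin":0.111},
    {"gripper":0,"tx":0.329,"ty":0.077,"tz":0.016,"spin":0.111},
  ],
)

```text
t: 11.95
tool_pos: [0.4416, -0.1724, 0.1243]
eef_rot: [0.59, 0.807, -0.009, 0.004]
wrist_force: [-1.4, -1.4, 10.5]
gripper_width: 0.0004
grasp_force: 5.3
```

```bash
python3 - <<'E'
from h import *
for A in (188.2,183.2,178.2,173.2,168.2,163.2,158.2,155.2): print(A,rel(polar(79,A,8,123)))
E
```

```text
tcp [-78.1  -4.  124.3] psi_pot 8.3 tilt 1.17 F [-1.4 -1.4 10.5] potF [-1.6 -1.2 10.5] j6 -0.82
188.2 [ 0.008 -0.011  0.013]
tcp [-78.1  -4.  124.3] psi_pot 8.3 tilt 1.17 F [-1.4 -1.4 10.5] potF [-1.6 -1.2 10.5] j6 -0.82
183.2 [ 0.077 -0.001  0.012]
tcp [-78.1  -4.  124.3] psi_pot 8.3 tilt 1.17 F [-1.4 -1.4 10.5] potF [-1.6 -1.2 10.5] j6 -0.82
178.2 [0.144 0.015 0.01 ]
tcp [-78.1  -4.  124.3] psi_pot 8.3 tilt 1.17 F [-1.4 -1.4 10.5] potF [-1.6 -1.2 10.5] j6 -0.82
173.2 [0.21  0.037 0.009]
tcp [-78.1  -4.  124.3] psi_pot 8.3 tilt 1.17 F [-1.4 -1.4 10.5] potF [-1.6 -1.2 10.5] j6 -0.82
168.2 [0.274 0.064 0.008]
tcp [-78.1  -4.  124.3] psi_pot 8.3 tilt 1.17 F [-1.4 -1.4 10.5] potF [-1.6 -1.2 10.5] j6 -0.82
163.2 [0.335 0.097 0.006]
tcp [-78.1  -4.  124.3] psi_pot 8.3 tilt 1.17 F [-1.4 -1.4 10.5] potF [-1.6 -1.2 10.5] j6 -0.82
158.2 [0.392 0.135 0.005]
tcp [-78.1  -4.  124.3] psi_pot 8.3 tilt 1.17 F [-1.4 -1.4 10.5] potF [-1.6 -1.2 10.5] j6 -0.82
155.2 [0.425 0.16  0.004]
```

Call:
jog_arm(
  series=[
    {"gripper":0,"tx":0.077,"ty":-0.001,"tz":-0.001,"spin":0.028},
    {"gripper":0,"tx":0.144,"ty":0.015,"tz":-0.002,"spin":0.056},
    {"gripper":0,"tx":0.21,"ty":0.037,"tz":-0.003,"spin":0.083},
    {"gripper":0,"tx":0.274,"ty":0.064,"tz":-0.005,"spin":0.111},
    {"gripper":0,"tx":0.335,"ty":0.097,"tz":-0.006,"spin":0.139},
    {"gripper":0,"tx":0.392,"ty":0.135,"tz":-0.007,"spin":0.167},
    {"gripper":0,"tx":0.392,"ty":0.135,"tz":-0.007,"spin":0.167},
  ],
)

```text
t: 12.82
tool_pos: [0.4435, -0.132, 0.1248]
eef_rot: [0.779, 0.627, -0.008, 0.008]
wrist_force: [0.1, -4.6, 10.9]
gripper_width: 0.0004
grasp_force: 5.7
```

```bash
python3 - <<'E'
from h import *
for A in (158.2,155.2,153.2,151.2): print(A,rel(polar(79,A,8,123)))
im=grab('scene'); W=cloud(im); P=pot(W).reshape(-1,3)
k=(P[:,2]>135)&(P[:,2]<148)&(P[:,0]<-40)&(P[:,0]>-110)&(P[:,1]<70)&(P[:,1]>0);print(k.sum(), P[k].min(0),P[k].max(0))
E
```

```text
tcp [-69.6  35.6 124.8] psi_pot -21.8 tilt 1.28 F [ 0.1 -4.6 10.9] potF [-0.6 -4.6 10.9] j6 -0.22
158.2 [ 0.009 -0.011  0.018]
tcp [-69.6  35.6 124.8] psi_pot -21.8 tilt 1.28 F [ 0.1 -4.6 10.9] potF [-0.6 -4.6 10.9] j6 -0.22
155.2 [ 0.05  -0.006  0.017]
tcp [-69.6  35.6 124.8] psi_pot -21.8 tilt 1.28 F [ 0.1 -4.6 10.9] potF [-0.6 -4.6 10.9] j6 -0.22
153.2 [ 0.077 -0.001  0.017]
tcp [-69.6  35.6 124.8] psi_pot -21.8 tilt 1.28 F [ 0.1 -4.6 10.9] potF [-0.6 -4.6 10.9] j6 -0.22
151.2 [0.104 0.004 0.016]
97 [-82.55491413  22.99405219 135.06299874] [-63.48722865  58.52459017 147.77210488]
```

Call:
jog_arm(
  series=[
    {"gripper":0,"tx":0.025,"ty":0,"tz":0.003,"spin":0.008},
    {"gripper":0,"tx":0.05,"ty":0,"tz":0.003,"spin":0.017},
    {"gripper":0,"tx":0.05,"ty":0,"tz":0.003,"spin":0.017},
  ],
)

```text
t: 13.25
tool_pos: [0.444, -0.1294, 0.1246]
eef_rot: [0.795, 0.606, -0.009, 0.009]
wrist_force: [-3.4, -13.6, 11.6]
gripper_width: 0.0008
grasp_force: 11.4
```

```bash
python3 - <<'E'
from h import *
print(rel(polar(79,155.2,8,123)))
E
```

```text
tcp [-68.7  38.  124.6] psi_pot -24.8 tilt 1.51 F [ -3.4 -13.6  11.6] potF [ -5.6 -12.9  11.6] j6 -0.16
[ 0.023 -0.007  0.016]
```

The lateral force rose to 14 N after about 50° of sweep, so the lever is at the stop. I'll let it up while holding it there.

Call:
jog_arm(
  series=[
    {"gripper":0,"tx":-0.01,"ty":0,"tz":-0.03,"spin":0},
    {"gripper":0,"tx":-0.01,"ty":0,"tz":-0.06,"spin":0},
    {"gripper":0,"tx":-0.01,"ty":0,"tz":-0.09,"spin":0},
    {"gripper":0,"tx":-0.01,"ty":0,"tz":-0.12,"spin":0},
    {"gripper":0,"tx":-0.01,"ty":0,"tz":-0.15,"spin":0},
    {"gripper":0,"tx":-0.01,"ty":0,"tz":-0.17,"spin":0},
    {"gripper":0,"tx":-0.01,"ty":0,"tz":-0.17,"spin":0},
  ],
)

```text
t: 14.12
tool_pos: [0.4419, -0.1291, 0.1385]
eef_rot: [0.796, 0.606, -0.01, 0.007]
wrist_force: [-0.5, -12.9, -4.4]
gripper_width: 0.0003
grasp_force: 6.5
```

```bash
python3 - <<'E'
from h import *
print(rel(polar(79,155.2,8,123)))
E
```

```text
tcp [-70.7  38.7 138.5] psi_pot -24.8 tilt 1.42 F [ -0.5 -12.9  -4.4] potF [ -2.6 -12.7  -4.4] j6 -0.16
[0.03  0.014 0.155]
```

Call:
jog_arm(
  series=[
    {"gripper":0,"tx":-0.03,"ty":0,"tz":0,"spin":0},
    {"gripper":0,"tx":-0.1,"ty":0,"tz":-0.02,"spin":0},
    {"gripper":0,"tx":-0.1,"ty":0,"tz":-0.3,"spin":0},
    {"gripper":0,"tx":-0.1,"ty":0,"tz":-0.8,"spin":0},
    {"gripper":0,"tx":-0.3,"ty":-0.8,"tz":-1,"spin":0},
    {"gripper":0,"tx":-0.3,"ty":-1,"tz":-1,"spin":0},
    {"gripper":0,"tx":-0.3,"ty":-1,"tz":-1,"spin":0},
  ],
)

```text
t: 15.0
tool_pos: [0.3371, -0.1261, 0.2401]
eef_rot: [0.796, 0.605, -0.008, 0.005]
wrist_force: [0.1, 0.1, 0.2]
gripper_width: 0.0003
grasp_force: 0.0
```

```bash
python3 - <<'E'
from h import *
rel([0,0,0]); F=[]
for n in('scene','top'):
    im=grab(n); F.append(im['frame']); P=pot(cloud(im)).reshape(-1,3)
    k=(P[:,2]>147)&(P[:,2]<160)&(P[:,0]<-40)&(P[:,0]>-110)&(P[:,1]<80)&(P[:,1]>-50); Q=P[k]
    if k.sum()>5: print(n,k.sum(),'rib',cv2.minAreaRect(Q[:,:2].astype(np.float32)),np.median(Q[:,2]),np.degrees(np.arctan2(Q[:,1].mean(),Q[:,0].mean()))%360)
    k=(P[:,2]>125)&(P[:,2]<142)&(np.hypot(P[:,0]+71.6,P[:,1]-33.4)<12); print('  pad',k.sum(),np.median(P[k,2]) if k.any() else 0)
    k=(abs(P[:,0])<20)&(abs(P[:,1]+72)<10)&(P[:,2]>125); print('  tab',k.sum(),np.median(P[k,2]) if k.any() else 0)
    for t in('wash_bottle','label_roll'):
        for d in spotter.look_for(im,t)[:1]:
            a,b=map(int,d['location']); print(n,t,round(d['score'],2),a,b)
cv2.imwrite('pics/f.png',np.hstack([cv2.resize(F[0][150:330,290:510],(400,327)),cv2.resize(F[1][100:280,300:520],(400,327))]))
E
```

```text
tcp [-173.7   58.8  240.1] psi_pot -24.9 tilt 1.09 F [0.1 0.1 0.2] potF [0.1 0.1 0.2] j6 -0.29
scene 64 rib ((-64.00700378417969, 49.37168502807617), (9.394050598144531, 29.321590423583984), 71.43058013916016) 151.18630190103556 142.9717388809694
  pad 94 134.6426341073257
  tab 162 142.3007334905331
scene wash_bottle 0.64 270 473
scene label_roll 0.64 235 317
top 65 rib ((-63.07691955566406, 48.32100296020508), (7.544637680053711, 28.515233993530273), 63.752506256103516) 151.7824393735262 142.43453587571534
  pad 70 135.23579624678143
  tab 206 142.63817865672905
top wash_bottle 0.73 184 477
top label_roll 0.75 225 329
```

View pics/f.png

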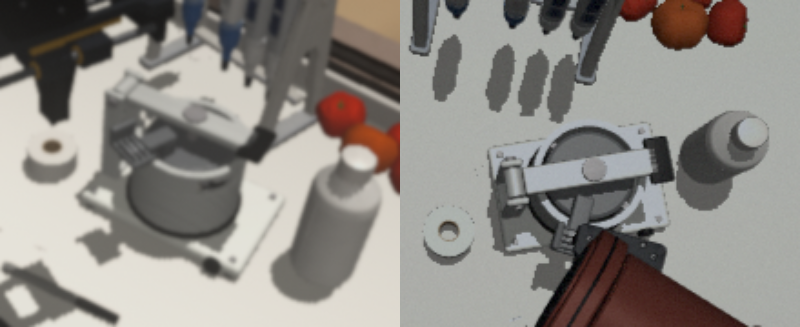

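The arm is level with its tab at z 142. The lever has turned about 50° and its pad is up at about 134.6 mm, which is the notch height. The roll and bottle are where they were.

```bash
python3 -c "
from h import *
print(env.sign_off())"
```

```text
the job is handed in; nothing more can be done
None
```

The pot is closed and the job handed in: the swing arm is home, and the cap lever swept about 50° clockwise and sprang up into its locking notch (final camera check). The bottle and label roll did not move, and it took about 15 s of the 38 s allowed.

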